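# Couple the bolt probe at the loaded test station

### The arm

A 7-joint arm with a two-finger parallel gripper is mounted at the origin on the work surface. World frame = base frame: x ahead of the robot, y to its left, z up, the work surface at z = 0. Lengths are in mm, angles in rad, forces in N, time in s.
With the tool pointing down it reaches from about 400 to 875 mm from the base axis. Payload 6.5 kg.
Tool frame: the origin (TCP) lies on the centre line of the jaws, within the pads' length; the fingertips stand manip.tip_extent ahead of it and the grasp point (between the pads) is the TCP (manip.tip_extent is the distance from the TCP to the fingertips, in mm); x points along the fingers, y is the direction in which the jaws open and shut, and the axes are right-handed (so a half turn about x gives the same grasp; the last joint's range is limited). The gripper opens to 85 mm and grips with 20 to 120 N. Pads are 22 mm wide; open, the fingers measure 114 mm over their backs; the gripper's body (76 mm by 85 mm) begins 54 mm behind the grasp point. The pads swing forward as they close: fully open they stand 13 mm farther back than shut.
Start: joints at [-1.265, 0.536, -0.004, 1.538, 0.003, 1.067, -0.071], TCP at [236.135, 605.583, 250.29] pointing down, gripper open.
Joint ranges: [-2.7, 2.7], [-0.37, 2.16], [-1.27, 1.26], [0.24, 2.4], [-1.31, 4.45], [0.19, 1.91], [-2.76, 2.76]. Speed limits (rad/s): [2.39, 2.39, 3.14, 3.14, 3.14, 3.14, 3.14].

### API

Orientations are given as [roll, pitch, yaw] about the fixed x, y, z axes, in that order (R = Rz(yaw) Ry(pitch) Rx(roll)).
In Python, from station import manip gives the robot as it stands.
- The arm moves only by the tool drive_tool, never from a script. Its argument "plan" is a list of rows, each a list of 7 numbers: the shift along the tool's x, y, z in mm, then the turn, a rotation vector about the tool's x, y, z in degrees, then the closure in counts, from 0 (fully open) to 255 (shut). A call has 1 to 10 rows; each row is the pose to reach, as a shift and turn from the pose commanded when the call began, along the tool's axes at that moment; what a row does not reach only later rows make up. A row lasts 1/12 s, in which the tool goes at most 41.7 mm and 7.16 degrees, less where a joint would pass 70% of its speed; a pose out of reach is approached as far as the arm can. A call with a gripper value outside its range is refused whole. The fingers move at their own pace and stop on an object; "grip_force" is the grip in N (left out, the last holds). Time passes only in rows, so rows that repeat a pose let the fingers close. It gives the time, the measured TCP pose, the force and the opening at its end, in the units of the state.
- manip.state(): the state, without advancing time (a new reading comes with each control period).
- manip.camera(name): name is "side" or "top"; returns the picture (384x512x3 uint8, red, green, blue); there is no depth.
- manip.camera_params(name): a dict with "fx", "fy", "cx", "cy" (pixels), "k1" (the pictures are not rectified: a ray, as slopes to the right and down, at radius r is drawn at 1 + k1 r^2 times it, then the intrinsics apply), "rvec" (rotation vector, rad) and "tvec" (3), from world to camera coordinates, as OpenCV has them. Camera axes: x right, y down, z forward; pixel columns grow to the right and rows downward; lengths in mm; the calibration is good to about 2 mm. A picture is of the moment at which its call begins. camera_params takes no time and is no camera call.
- manip.job_done(): hands the job in, once; it reports no verdict.
The state is a dict: "clock": time; "joint_pos": joint angles; "joint_velocities": joint speeds; "joint_torque": joint torques, N m; "ee_pos": TCP position; "tool_rot": TCP orientation; "force": force on the tool from outside, world axes, zero at the start; "torque": the same for the moment, N m; "width": finger opening in mm.
Only numpy, scipy, OpenCV 4.12 (cv2) and the standard library are available. Lean on these libraries where they do the work, as an engineer would, in place of code of your own. Each camera call takes 0.05 s, during which the arm holds its last target.

### The job

One of the two test stations has the hub bolt standing on its pad, the other only a nut: pick up the loose bayonet probe, push it into the socket of the bolt's station against the spring, twist it a quarter turn clockwise (seen from above) until it stops, and finish while still gripping it, holding it seated at that turn for the reading. Do not push the probe into the other station, and leave the bolt, the nut and everything else on the table where they are.

Things in the scene. Friction and masses are not known exactly. Their poses are not given: they have to be found in the camera images.
- probe_grip (a point): test probe, a loose steel bayonet plug with a grey grip, 0.16 kg, standing on its foot on the mat: the point to grip, on its axis, 56 mm above the foot. z up along the axis; x along the flat grip and the lugs (same after a half turn). Grip slab 40 mm long (x), 14 mm thick (y), from 30 to 76 mm above the foot
- probe_foot (a point): probe: centre of its underside, on its axis. Shank 26 mm across; at the foot a cross bar (the two lugs) 44 mm long (x), 7 mm wide (y), 12 mm high; collar 40 mm across from 24 to 30 mm above the foot. Pushed fully home the collar meets the plate, with the foot 24 mm below the plate top (turntable pushed 0.010)
- station_a_mouth (a point): right-hand (lower y) test station, bayonet socket: point on the socket axis, level with the top of its 8 mm plate (60 mm above table); z up, x towards the station's bolt pad. Plate opening: 30 mm near-round hole plus keyway 48 mm long (x), 11 mm wide (y). 14 mm below the plate top lies a sprung turntable with a groove 11 mm wide, 6 mm deep in line with the keyway. Housing 84 x 80 mm
- station_a_pad (a point): right-hand (lower y) test station: centre of the top of its round bolt pad (54 mm across, 14 mm above the table), 95 mm from the socket axis along the station's x
- press_station_a (a joint): right-hand (lower y) station: how far its turntable is pushed down, m; 0 at rest, stop at 0.014. Pushes up with about 2 N at 0, 7.5 N at 0.009. From 0.006 the probe's lugs are below the plate and can turn
- turn_station_a (a joint): right-hand (lower y) station: clockwise turn (seen from above) of its turntable, rad; 0 at rest (groove in line with the keyway), stop at 1.5. Return spring 0.05 N m at 0, 0.23 N m at the stop; springs back when not held. The lugs have about 0.1 rad of play in the groove
- station_b_mouth (a point): left-hand (higher y) test station, bayonet socket: point on the socket axis, level with the top of its 8 mm plate (60 mm above table); z up, x towards the station's bolt pad. Plate opening: 30 mm near-round hole plus keyway 48 mm long (x), 11 mm wide (y). 14 mm below the plate top lies a sprung turntable with a groove 11 mm wide, 6 mm deep in line with the keyway. Housing 84 x 80 mm
- station_b_pad (a point): left-hand (higher y) test station: centre of the top of its round bolt pad (54 mm across, 14 mm above the table), 95 mm from the socket axis along the station's x
- press_station_b (a joint): left-hand (higher y) station: how far its turntable is pushed down, m; 0 at rest, stop at 0.014. Pushes up with about 2 N at 0, 7.5 N at 0.009. From 0.006 the probe's lugs are below the plate and can turn
- turn_station_b (a joint): left-hand (higher y) station: clockwise turn (seen from above) of its turntable, rad; 0 at rest (groove in line with the keyway), stop at 1.5. Return spring 0.05 N m at 0, 0.23 N m at the stop; springs back when not held. The lugs have about 0.1 rad of play in the groove
- bolt_center (a point): bronze hub bolt standing head-down on one station's pad: hexagon head 36 mm across flats and 20 mm high, shank 24 mm thick, 90 mm high in all; point half-way up
- nut_center (a point): bronze hexagon nut, 36 mm across flats, 19 mm high, lying on the other station's pad; point at its centre
- gauge_case: bystander: green plastic gauge case, 90 x 160 x 36 mm, origin under its centre
- vblock: bystander: steel V-block 60 x 50 x 44 mm, origin under its centre
- plug_gauge: bystander: plain round plug gauge standing upright, 73 mm high, 34 mm across, no lugs; origin under its centre
- ring_gauge: bystander: steel ring gauge 60 mm across, 18 mm high, origin under its centre
- spanner: bystander: steel spanner 180 mm long lying on the mat
Not all that is in view belongs to the job. Leave any orange or purple look-alike of the part that bears probe_grip alone.

How it is judged (in metres and radians):
On the way, in this order (a step that is already met when the one before it is completed fails the run):
1. the probe is lifted clear of the mat (height (world z) of probe_grip above 0.1 m), for 0.1 s.
2. the probe is pushed into the bolt's station against its spring (((horizontal distance between bolt_center and station_a_pad below 0.03 m and horizontal distance between probe_foot and station_a_mouth below 0.006 m and value of joint press_station_a above 0.0045 m) or (horizontal distance between bolt_center and station_b_pad below 0.03 m and horizontal distance between probe_foot and station_b_mouth below 0.006 m and value of joint press_station_b above 0.0045 m))), for 0.1 s.
3. the probe is twisted a quarter turn clockwise there (((horizontal distance between bolt_center and station_a_pad below 0.03 m and horizontal distance between probe_foot and station_a_mouth below 0.006 m and value of joint press_station_a above 0.0045 m and value of joint turn_station_a above 1.2 rad and z of probe_foot in the frame of station_a_mouth below -0.017 m) or (horizontal distance between bolt_center and station_b_pad below 0.03 m and horizontal distance between probe_foot and station_b_mouth below 0.006 m and value of joint press_station_b above 0.0045 m and value of joint turn_station_b above 1.2 rad and z of probe_foot in the frame of station_b_mouth below -0.017 m))), for 0.2 s.
At the end, for the whole second after the job is handed in: probe in the socket of the bolt's station (axes within 6 mm, foot 17 mm or more below the plate top, upright within 0.12 rad), its turntable pushed down over 4.5 mm and turned over 1.2 rad clockwise, the fingers still holding the probe (over 2 N) (((horizontal distance between bolt_center and station_a_pad below 0.03 m and horizontal distance between probe_foot and station_a_mouth below 0.006 m and value of joint press_station_a above 0.0045 m and value of joint turn_station_a above 1.2 rad and z of probe_foot in the frame of station_a_mouth below -0.017 m) or (horizontal distance between bolt_center and station_b_pad below 0.03 m and horizontal distance between probe_foot and station_b_mouth below 0.006 m and value of joint press_station_b above 0.0045 m and value of joint turn_station_b above 1.2 rad and z of probe_foot in the frame of station_b_mouth below -0.017 m)) and contact force between the fingers and probe above 2 N and angle between probe_grip's own z axis and vertical below 0.12 rad); the arm keeps its last pose, push and grip.
It fails at once if the probe is pushed into the nut's station ((horizontal distance between nut_center and station_a_pad below 0.03 m and value of joint press_station_a above 0.003 m) or (horizontal distance between nut_center and station_b_pad below 0.03 m and value of joint press_station_b above 0.003 m)).
It fails at once if the bolt, the nut or another bystander is moved more than 30 mm (distance of any of bolt_center, nut_center, gauge_case, vblock, plug_gauge, ring_gauge, spanner from where it was at the start of the episode above 0.03 m).
It fails at once if the bolt is knocked over (angle between bolt_center's own z axis and vertical above 0.5 rad).
It also fails if it takes over 45 s, if anything falls off the work surface, if the arm or the gripper's body presses on something with over 40 N, if the wrist force passes 120 N, or if a joint passes its speed limit or range.

## Working session

There is one attempt and no reset: what is moved stays moved. The work goes in short steps, Python scripts to look and compute and a tool call to move; the robot and the scene stay as the last step left them, time stands still between calls to the robot, and variables do not carry over. Pictures are saved under pics/ and viewed, and the job is handed in when it is done.

Besides the shell and the picture viewer there is one more tool, called after "Emit:" as name([rows], argument=value, ...), one row to a line, values as JSON. drive_tool: Moves the arm, as the interface text tells. Its arguments: {"type":"object","properties":{"plan":{"type":"array"},"grip_force":{"type":"number"}},"required":["plan"]}

```bash
ls; mkdir -p pics; python3 - <<'E'
from station import manip
import cv2
print(manip.state(), manip.tip_extent)
for n in ("side","top"):
    im=manip.camera(n); cv2.imwrite(f"pics/{n}0.png",im[:,:,::-1]); print(n,manip.camera_params(n))
E
```

```text
pics
{'clock': 0.0, 'joint_pos': array([-1.2651884 ,  0.53722131, -0.00442907,  1.53887897,  0.00260566,
        1.06729028, -0.07120021]), 'joint_velocities': array([-0.00021118, -0.00109494,  0.00239636,  0.00204149,  0.00113591,
       -0.00089528, -0.00052823]), 'joint_torque': array([ 1.80661814e-04, -5.83401418e+01,  1.04856391e+00, -2.59101570e+01,
        1.23405128e-02,  9.39832244e-03, -2.74057436e-05]), 'ee_pos': array([235.94745737, 605.01391942, 249.37514143]), 'tool_rot': array([-1.49209086,  1.56900411, -1.86383251]), 'force': array([-0.33471329,  0.04091018,  0.3926119 ]), 'torque': array([ 0.02692883, -0.01544298,  0.0157706 ]), 'width': 85.3942959548248} 19.0
side {'fx': 443.65813658172317, 'fy': 443.65813658172317, 'cx': 260.6369452617178, 'cy': 187.7640244626108, 'k1': -0.17512670150817344, 'rvec': array([ 2.37958948, -0.61451882,  0.19942332]), 'tvec': array([-496.99329736,  267.45333806, 1112.47355265])}
top {'fx': 367.72086888423837, 'fy': 367.72086888423837, 'cx': 250.14139630747437, 'cy': 190.89771582646617, 'k1': -0.017141695538632002, 'rvec': array([ 2.13588051, -2.09069104,  0.21434425]), 'tvec': array([-23.6835256 , 579.43924983, 925.08302476])}
```

View pics/side0.png

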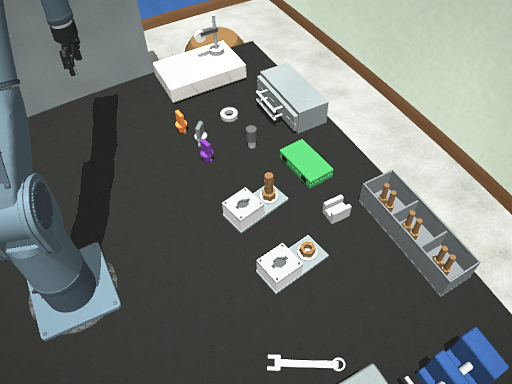

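View pics/top0.png

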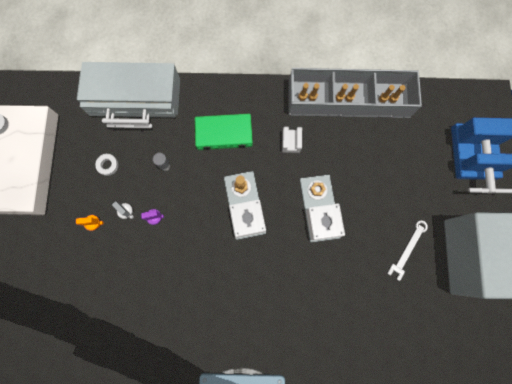

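The bolt stands on the left-hand station, B (top picture, about 241,185). The nut is on A (317,189). The grey probe is at about (123,211), between the orange and purple look-alikes. I'll zoom in next.

```bash
python3 - <<'E'
import cv2,numpy as np
t=cv2.imread("pics/top0.png");s=cv2.imread("pics/side0.png")
f=lambda im,x,y,w,h,k:cv2.resize(im[y:y+h,x:x+w],None,fx=k,fy=k,interpolation=cv2.INTER_CUBIC)
cv2.imwrite("pics/tz1.png",np.hstack([f(t,95,190,80,50,5),f(t,215,170,80,50,5)])[:, :800])
cv2.imwrite("pics/tz1b.png",f(t,220,170,52,75,8))
cv2.imwrite("pics/sz1.png",np.hstack([f(s,165,100,60,70,6),f(s,215,165,75,70,5.6)[:392] if 0 else f(s,218,168,72,70,6)]))
E
```

```text
(no output)
```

View pics/tz1.png

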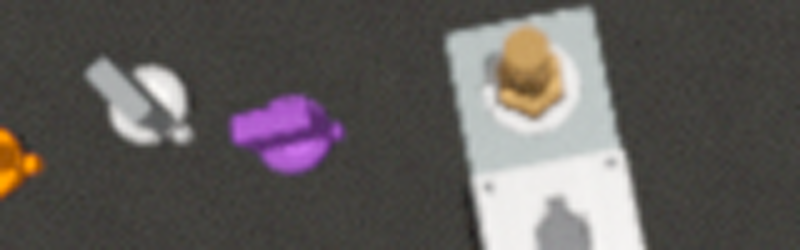

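View pics/tz1b.png

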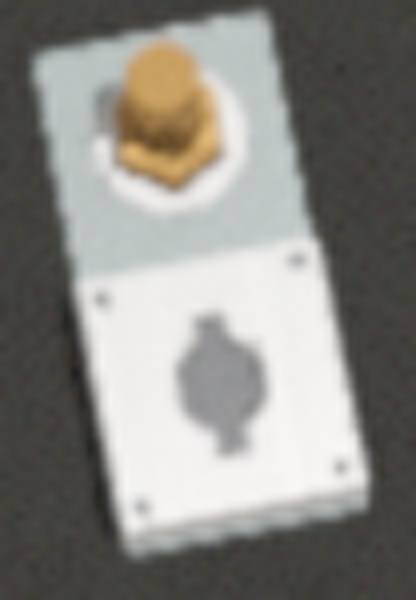

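View pics/sz1.png

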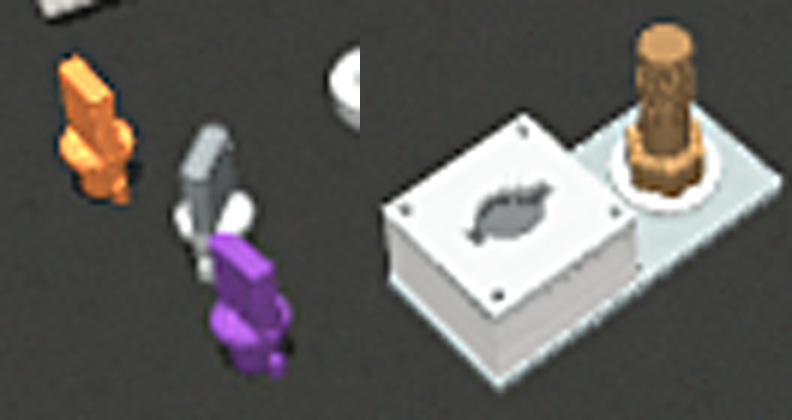

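```bash
cat > h.py <<'E'
import numpy as np,cv2
from station import manip
def cam(n):
    p=manip.camera_params(n);K=np.array([[p['fx'],0,p['cx']],[0,p['fy'],p['cy']],[0,0,1.]])
    R,_=cv2.Rodrigues(p['rvec']);return K,np.array([p['k1'],0,0,0.]),R,np.array(p['tvec'])
def ray(n,px):
    K,d,R,t=cam(n)
    u=cv2.undistortPoints(np.array(px,float).reshape(-1,1,2),K,d).reshape(-1,2)
    return -R.T@t,np.c_[u,np.ones(len(u))]@R
def plane(n,px,z):
    c,d=ray(n,px);return c+d*((z-c[2])/d[:,2])[:,None]
def proj(n,P):
    K,d,R,t=cam(n);return cv2.projectPoints(np.array(P,float).reshape(-1,1,3),cv2.Rodrigues(R)[0],t,K,d)[0].reshape(-1,2)
def mid(n,m0,m1):  # two-view
    pass
E
python3 - <<'E'
from h import *
t=cv2.imread("pics/top0.png");s=cv2.imread("pics/side0.png")
for nm,c in (("B",(247,218)),("A",(324,222))):
  for n,im,w in (("top",t,None),("side",s,None)):
    if n=="side": c=(243,203) if nm=="B" else (280,263)
    g=cv2.cvtColor(im,cv2.COLOR_BGR2GRAY)
    k=cv2.resize(g,None,fx=4,fy=4,interpolation=cv2.INTER_CUBIC)
    x0,y0=c; r=17
    m=np.zeros_like(k);m[(y0-r)*4:(y0+r)*4,(x0-r)*4:(x0+r)*4]=1
    b=((k<178)&(m>0)).astype(np.uint8)
    nl,l,st,ce=cv2.connectedComponentsWithStats(b)
    i=l[y0*4,x0*4]
    ys,xs=np.nonzero(l==i); px=np.c_[(xs+.5)/4-.5,(ys+.5)/4-.5]
    P=plane(n,px,60)[:,:2]; 
    r_=cv2.minAreaRect(P.astype(np.float32))
    C=np.cov(P.T);w,v=np.linalg.eigh(C);a=v[:,1];a*=np.sign(a[0])
    print(nm,n,i,st[i],px.mean(0),"mean",P.mean(0),"rect",r_,"pca",np.degrees(np.arctan2(a[1],a[0])))
# screws B
tz=np.array([(102,299),(297,260),(142,505),(340,466)])/8.-.5+.5/8+[220,170]
Q=plane("top",tz,60);print("screws top",Q.mean(0),Q[:,:2])
sz=np.array([(405,210),(523,131),(498,296),(615,212)])/6.-[60,0]-.5+.5/6+[218,168]
Q=plane("side",sz,60);print("screws side",Q.mean(0),Q[:,:2])
# probe top slab
tz=np.array([(100,57),(85,75)])/5.+[95,190]-.5
print("slab end",plane("top",tz,76))
hsv=cv2.cvtColor(t,cv2.COLOR_BGR2HSV)[190:240,95:135]
g=cv2.cvtColor(t,cv2.COLOR_BGR2GRAY)[195:225,105:140]
print(g)
E
```

```text
B top 4 [ 969  838   44   69 1857] [247.23606624 217.42225363] mean [508.14303112  -5.15559895] rect ((507.73138427734375, -4.738649368286133), (29.482791900634766, 40.21611785888672), 69.01908111572266) pca 12.821709973588687
B side 3 [ 943  794   57   42 1369] [242.43489774 203.14271366] mean [507.10186549  -6.56796002] rect ((507.22686767578125, -6.680986404418945), (27.565608978271484, 42.75020980834961), 75.48121643066406) pca 10.432831872950795
A top 4 [1287  851   42   69 1824] [326.52371162 220.90501645] mean [ 503.33330132 -214.07293453] rect ((503.2936096191406, -214.07723999023438), (41.245826721191406, 28.500307083129883), 40.200172424316406) pca 9.38046688351615
A side 5 [1087 1023   65   51 1943] [279.25405301 261.68470149] mean [ 502.7923719  -214.68052585] rect ((502.72637939453125, -214.47415161132812), (46.50287628173828, 28.49826431274414), 8.234402656555176) pca 7.112980562625906
screws top [508.48567459  -4.76993899  60.        ] [[535.23491279  35.03532053]
 [549.73295985 -29.33482595]
 [467.41995335  19.85577445]
 [481.55487237 -44.63602501]]
screws side [508.09481188  -5.7756443   60.        ] [[466.40632791  18.46193513]
 [534.93050889  33.56421251]
 [481.53323771 -45.57753938]
 [549.50917302 -29.55118545]]
slab end [[541.96373501 343.54023158  76.        ]
 [532.24558808 350.50735736  76.        ]]
[[67 64 61 ... 62 60 63]
 [63 66 63 ... 63 65 66]
 [62 65 61 ... 61 63 64]
 ...
 [66 66 63 ... 66 65 61]
 [59 65 65 ... 61 61 60]
 [63 63 67 ... 63 63 62]]
```

```bash
python3 - <<'E'
import cv2,numpy as np
t=cv2.imread("pics/top0.png");s=cv2.imread("pics/side0.png")
f=lambda im,x,y,w,h,k:cv2.resize(im[y:y+h,x:x+w],None,fx=k,fy=k,interpolation=cv2.INTER_CUBIC)
cv2.imwrite("pics/tz2.png",np.hstack([f(t,108,196,30,30,13),f(s,188,116,30,30,13)]))
E
```

```text
(no output)
```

View pics/tz2.png

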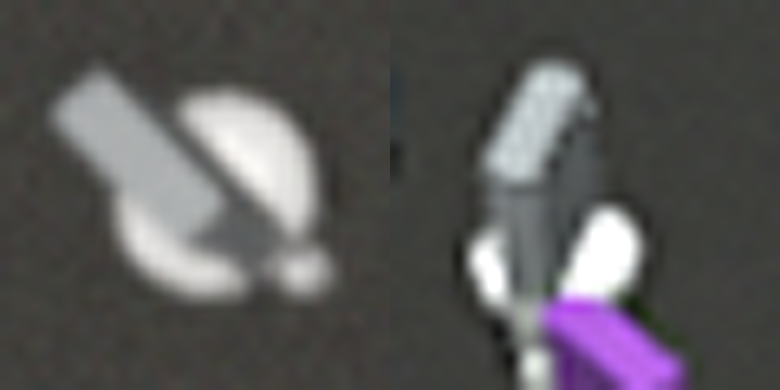

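```bash
python3 - <<'E'
from h import *
a=np.array([(98,65),(225,195),(180,240),(50,115)])
P=plane("top",(a+.5)/13-.5+[108,196],76)[:,:2]
print(P,P.mean(0)); 
for i,j in((0,1),(3,2),(0,3)): d=P[j]-P[i];print(np.linalg.norm(d),np.degrees(np.arctan2(*d[::-1])))
# collar disc by edge points -> ellipse
e=np.array([(185,95),(225,88),(285,120),(315,165),(312,210),(116,205),(130,250),(165,285),(200,298),(245,290)])
Q=plane("top",(e+.5)/13-.5+[108,196],30)[:,:2]
A=np.c_[2*Q,np.ones(len(Q))];s=np.linalg.lstsq(A,(Q**2).sum(1),rcond=None)[0];print("collar",s[:2],np.sqrt(s[2]+s[:2]@s[:2]))
b=np.array([(530,65),(585,82),(545,182),(487,170)])-[390,0]
P=plane("side",(b+.5)/13-.5+[188,116],76)[:,:2];print(P,P.mean(0))
for i,j in((0,3),(1,2),(0,1)): d=P[j]-P[i];print(np.linalg.norm(d),np.degrees(np.arctan2(*d[::-1])))
# lookalikes: masks
t=cv2.imread("pics/top0.png");h=cv2.cvtColor(t,cv2.COLOR_BGR2HSV)
for nm,lo,hi in(("orange",(5,150,120),(20,255,255)),("purple",(130,80,80),(160,255,255))):
    m=cv2.inRange(h,lo,hi);ys,xs=np.nonzero(m);print(nm,plane("top",[(xs.mean(),ys.mean()),(xs.min(),ys.mean()),(xs.max(),ys.mean())],30)[:,:2])
st=manip.state()
from scipy.spatial.transform import Rotation as R
M=R.from_euler('xyz',st['tool_rot']).as_matrix();print(M,st['ee_pos'])
E
```

```text
[[542.95753447 342.11348408]
 [517.08985375 314.02549841]
 [507.80933814 322.24775952]
 [532.54431902 350.84036286]] [525.10026135 332.30677622]
38.184706956615024 -132.6435770708613
37.80682802232874 -130.86253219617873
13.586517916276806 140.03503942617237
collar [524.19350888 332.18749748] 21.571132525911658
[[530.71220152 348.76875174]
 [540.01502277 336.07952396]
 [517.11090239 307.72308403]
 [506.54565574 318.80964053]] [523.5959456  327.84525006]
38.491171451767606 -128.89141647173622
36.451151086494846 -128.92857315987047
15.734007265735238 -53.75383387343173
orange [[ 558.65612545  297.71344561]
 [ 554.95295127  468.32638513]
 [ 574.22432018 -429.96339764]]
purple [[509.63090546 254.68767738]
 [508.97357643 284.45922667]
 [510.29648711 224.44360847]]
[[-4.55791088e-04  3.63229258e-01  9.31699682e-01]
 [-1.50436743e-03  9.31698476e-01 -3.63229524e-01]
 [-9.99998765e-01 -1.56717543e-03  1.21770402e-04]] [235.96542573 605.07793093 249.50206407]
```

The probe sits at about (524.5, 331.5) with its slab at about 49° yaw. The socket of station B is at (508.2, -5.3) with its keyway at 12.7°. Now I'll approach to above the probe.

Emit:
drive_tool([
  [9,-15,37,-7,0,0,0],
  [18,-30,74,-14,0,0,0],
  [27,-45,110,-21,0,0,0],
  [36,-60,147,-28,0,0,0],
  [45,-75,184,-35,0,0,0],
  [50,-90,221,-42,0,0,0],
  [54,-105,258,-49,0,0,0],
  [58,-120,295,-56,0,0,0],
  [62,-135,331,-63,0,0,0],
  [65,-150,368,-70,0,0,0],
], grip_force=80)

```text
clock: 0.93
ee_pos: [525.2, 330.4, 184.6]
tool_rot: [2.789, 1.57, -2.638]
force: [0.2, 0.6, -0.1]
width: 85.0
```

Emit:
drive_tool([
  [0,0,0,0,0,0,0],
  [0,0,0,0,0,0,0],
  [0,0,0,0,0,0,0],
])

```text
clock: 1.18
ee_pos: [524.0, 332.3, 184.9]
tool_rot: [2.067, 1.57, 2.915]
force: [-1.0, -0.2, -0.5]
width: 85.0
```

```bash
python3 - <<'E'
from h import *
from scipy.spatial.transform import Rotation as R
st=manip.state();M=R.from_euler('xyz',st['tool_rot']).as_matrix();print(st['clock'],st['ee_pos'],M,st['joint_pos'])
print(np.degrees(np.arctan2(M[1,1],M[0,1])), M.T@(np.array([524.5,331.5,150])-st['ee_pos']))
im=manip.camera("top")[:,:,::-1];cv2.imwrite("pics/t1.png",im)
im=manip.camera("side")[:,:,::-1];cv2.imwrite("pics/s1.png",im)
E
```

```text
1.1833 [523.9805462  332.34046875 184.91316297] [[-1.18820950e-03 -7.50307622e-01  6.61087785e-01]
 [ 2.73579314e-04  6.61087983e-01  7.50308339e-01]
 [-9.99999257e-01  1.07238344e-03 -5.80242379e-04]] [-0.48216547  0.57041618 -0.21716584  1.66440956  0.14518965  0.92338155
  1.66548899]
138.6170695022938 [34.91228986 -0.98281423 -0.26694806]
```

View pics/s1.png

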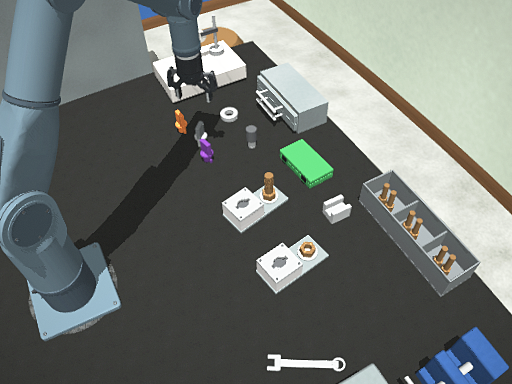

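The gripper is over the probe. Now I'll go straight down and grip at 57 mm.

Emit:
drive_tool([
  [15,-1,0,0,0,0,0],
  [32,-1,0,0,0,0,0],
  [50,-1,0,0,0,0,0],
  [68,-1,0,0,0,0,0],
  [86,-1,0,0,0,0,0],
  [102,-1,0,0,0,0,0],
  [116,-1,0,0,0,0,0],
  [124,-1,0,0,0,0,0],
  [128,-1,0,0,0,0,0],
  [128,-1,0,0,0,0,0],
])

```text
clock: 2.12
ee_pos: [524.6, 331.9, 56.7]
tool_rot: [2.735, 1.57, -2.697]
force: [0.2, -0.2, -0.1]
width: 85.6
```

Emit:
drive_tool([
  [0,0,0,0,0,0,60],
  [0,0,0,0,0,0,120],
  [0,0,0,0,0,0,160],
  [0,0,0,0,0,0,200],
  [0,0,0,0,0,0,255],
  [0,0,0,0,0,0,255],
  [0,0,0,0,0,0,255],
  [0,0,0,0,0,0,255],
  [0,0,0,0,0,0,255],
  [0,0,0,0,0,0,255],
])

```text
clock: 2.95
ee_pos: [525.4, 331.6, 57.6]
tool_rot: [-0.501, 1.571, 0.349]
force: [-1.3, 0.2, 3.5]
width: 13.4
```

```bash
python3 - <<'E'
from h import *
st=manip.state();print(st)
f=lambda im,x,y,w,h,k:cv2.resize(im[y:y+h,x:x+w],None,fx=k,fy=k,interpolation=cv2.INTER_CUBIC)
a=manip.camera("top")[:,:,::-1];b=manip.camera("side")[:,:,::-1]
cv2.imwrite("pics/g2.png",np.hstack([f(a,80,170,90,70,4),f(b,155,80,90,70,4)]))
E
```

```text
{'clock': 2.95, 'joint_pos': array([-0.50531479,  0.74674915, -0.18317129,  1.71587512,  0.19422424,
        0.69641849,  1.63057791]), 'joint_velocities': array([ 0.00060789, -0.0012058 , -0.00136798,  0.00062854, -0.0023301 ,
        0.00029315, -0.00036563]), 'joint_torque': array([-1.41571061e-02, -5.94292295e+01, -2.02730164e+00, -1.81678301e+01,
        4.67276433e-02, -2.84745740e-01,  4.55590925e-03]), 'ee_pos': array([525.3844083 , 331.55440018,  57.55261037]), 'tool_rot': array([-0.50094082,  1.57050765,  0.34901644]), 'force': array([-1.34893187,  0.17417037,  3.51879446]), 'torque': array([-0.09411832,  0.15817248,  0.02483989]), 'width': 13.359657827640959}
```

View pics/g2.png

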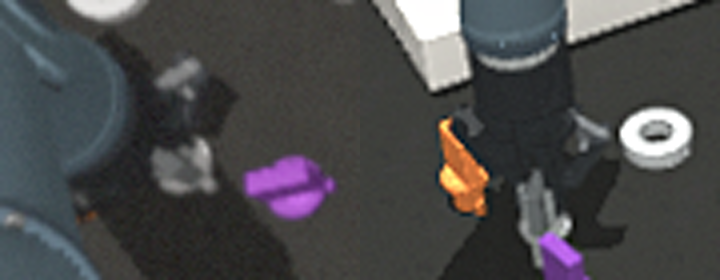

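The probe is gripped: the fingers stopped at 13.4 mm. Next I lift it and check.

Emit:
drive_tool([
  [-8,0,0,0,0,0,255],
  [-22,0,0,0,0,0,255],
  [-40,0,0,0,0,0,255],
  [-58,0,0,0,0,0,255],
  [-76,0,0,0,0,0,255],
  [-94,0,0,0,0,0,255],
  [-112,0,0,0,0,0,255],
  [-128,0,0,0,0,0,255],
  [-136,0,0,0,0,0,255],
  [-140,0,0,0,0,0,255],
])

```text
clock: 3.88
ee_pos: [525.8, 331.9, 199.3]
tool_rot: [-0.269, 1.568, 0.581]
force: [-0.0, 0.0, -1.7]
width: 13.0
```

Emit:
drive_tool([
  [0,0,0,0,0,0,255],
  [0,0,0,0,0,0,255],
])

```text
clock: 4.05
ee_pos: [524.9, 331.1, 196.7]
tool_rot: [2.973, 1.57, -2.46]
force: [-0.3, -0.5, -1.9]
width: 13.4
```

```bash
python3 - <<'E'
from h import *
from scipy.spatial.transform import Rotation as R
st=manip.state();M=R.from_euler('xyz',st['tool_rot']).as_matrix();print(st['clock'],st['ee_pos'],M,st['width'],st['force'])
print(np.degrees(np.arctan2(M[1,1],M[0,1])), M.T@(np.array([508.2,-5.3,197])-st['ee_pos']))
E
```

```text
4.05 [524.87439623 331.12197939 196.70942937] [[-8.22449589e-04 -7.51228041e-01  6.60042237e-01]
 [-6.66667847e-04  6.60042725e-01  7.51227766e-01]
 [-9.99999440e-01  1.77818031e-04 -1.04367145e-03]] 13.396159497212098 [-0.34452641 -0.48198527 -1.87232079]
138.6968678774632 [-5.25748965e-02 -2.09526554e+02 -2.63735641e+02]
```

Emit:
drive_tool([
  [0,-10,-13,2,0,0,255],
  [0,-30,-38,6,0,0,255],
  [0,-54,-68,10,0,0,255],
  [0,-78,-98,14,0,0,255],
  [0,-102,-128,18,0,0,255],
  [0,-126,-158,22,0,0,255],
  [0,-150,-188,26,0,0,255],
  [0,-174,-218,30,0,0,255],
  [0,-194,-244,34,0,0,255],
  [0,-209.5,-263.7,36,0,0,255],
])

```text
clock: 4.88
ee_pos: [507.2, -8.5, 196.3]
tool_rot: [-2.812, 1.568, -2.597]
force: [0.2, 0.6, -1.7]
width: 13.2
```

Emit:
drive_tool([
  [0,0,0,0,0,0,255],
  [0,0,0,0,0,0,255],
  [20,0,0,0,0,0,255],
  [40,0,0,0,0,0,255],
  [50,0,0,0,0,0,255],
  [50,0,0,0,0,0,255],
  [50,0,0,0,0,0,255],
])

```text
clock: 5.47
ee_pos: [508.3, -3.9, 146.9]
tool_rot: [2.73, 1.569, 2.954]
force: [0.2, -0.6, -0.5]
width: 13.1
```

```bash
python3 - <<'E'
from h import *
from scipy.spatial.transform import Rotation as R
st=manip.state();M=R.from_euler('xyz',st['tool_rot']).as_matrix();print(st['clock'],st['ee_pos'],M,st['width'],st['force'],st['joint_pos'])
print(np.degrees(np.arctan2(M[1,1],M[0,1])), M.T@(np.array([508.2,-5.3,147])-st['ee_pos']))
f=lambda im,x,y,w,h,k:cv2.resize(im[y:y+h,x:x+w],None,fx=k,fy=k,interpolation=cv2.INTER_CUBIC)
a=manip.camera("top")[:,:,::-1];b=manip.camera("side")[:,:,::-1]
cv2.imwrite("pics/t3.png",a);cv2.imwrite("pics/s3.png",b)
cv2.imwrite("pics/g3.png",np.hstack([f(a,215,165,65,80,6),f(b,215,145,65,80,6)]))
E
```

```text
5.4667 [508.28076095  -3.91723667 146.9108519 ] [[-1.53789780e-03 -2.21463796e-01  9.75167381e-01]
 [ 2.92241506e-04  9.75168394e-01  2.21464487e-01]
 [-9.99998775e-01  6.25574131e-04 -1.43498841e-03]] 13.098859710528956 [ 0.15014564 -0.56071643 -0.49363974] [-0.06248141  0.44719469 -0.02251369  1.98940521  0.01434931  0.70665095
  1.70040235]
102.79502587823998 [-0.08942789 -1.3304857  -0.38511634]
```

View pics/g3.png

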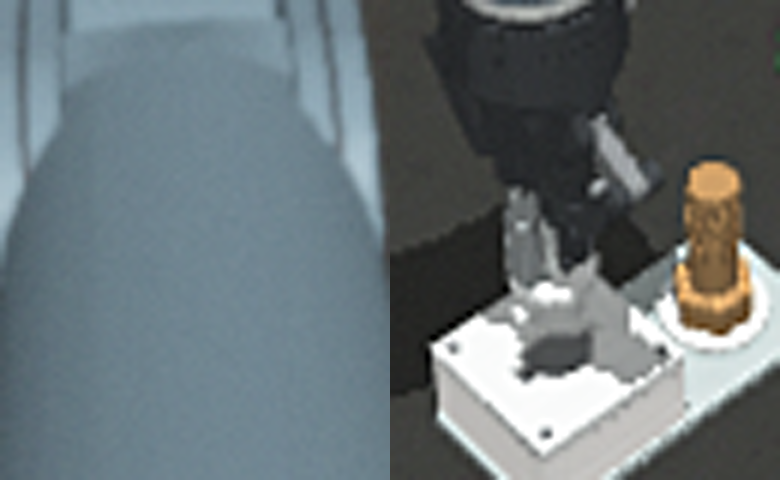

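```bash
python3 - <<'E'
from h import *
from scipy.spatial.transform import Rotation as R
st=manip.state();M=R.from_euler('xyz',st['tool_rot']).as_matrix()
print(st['ee_pos'])
b=cv2.imread("pics/s3.png")
k=12;x0,y0,w,h=225,165,50,50
im=cv2.resize(b[y0:y0+h,x0:x0+w],None,fx=k,fy=k,interpolation=cv2.INTER_CUBIC)
cv2.imwrite("pics/g4.png",im)
ov=im.copy()
T=st['ee_pos'];u=np.array([M[0,2],M[1,2],0]);v=np.array([M[0,1],M[1,1],0]);foot=T-[0,0,57]
def draw(P,c):
    q=((proj("side",P)-[x0,y0]+.5)*k-.5).astype(int); cv2.polylines(ov,[q.reshape(-1,1,2)],True,c,1)
th=np.linspace(0,2*np.pi,40)
circ=lambda r,z:[foot+[r*np.cos(a),r*np.sin(a),z] for a in th]
draw(circ(20,24),(0,0,255));draw(circ(20,30),(0,0,255));draw(circ(13,0),(0,255,255))
for z in(0,12):draw([foot+a*22*u+c*3.5*v+[0,0,z] for a,c in((1,1),(1,-1),(-1,-1),(-1,1))],(255,0,0))
for z in(30,76):draw([foot+a*20*u+c*7*v+[0,0,z] for a,c in((1,1),(1,-1),(-1,-1),(-1,1))],(0,255,0))
cv2.imwrite("pics/g5.png",ov)
E
```

```text
[509.26964567  -4.35528532 148.03629433]
```

View pics/g4.png

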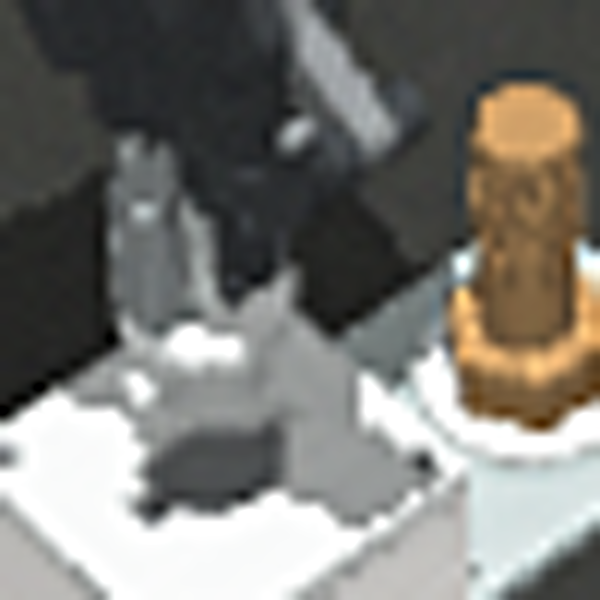

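View pics/g5.png

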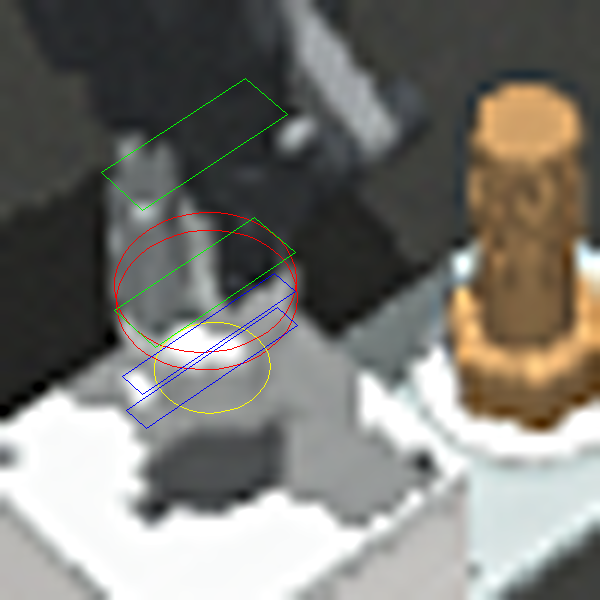

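The grasp agrees with the picture: the lug end is at about (138,388) in the zoom and was predicted at (135,402), which is under 2 mm off and mostly in height. I'll lower it to just above the plate and average the noisy readings.

Emit:
drive_tool([
  [8,-0.8,-0.6,0,0,0,255],
  [16,-0.8,-0.6,0,0,0,255],
  [20,-0.8,-0.6,0,0,0,255],
  [20,-0.8,-0.6,0,0,0,255],
  [20,-0.8,-0.6,0,0,0,255],
])

```text
clock: 5.98
ee_pos: [507.9, -5.8, 126.9]
tool_rot: [2.973, 1.57, -3.088]
force: [0.8, -0.8, -1.4]
width: 13.2
```

Emit:
drive_tool([
  [0,0,0,0,0,0,255],
])

```text
clock: 6.07
ee_pos: [508.3, -5.8, 127.4]
tool_rot: [-0.007, 1.571, 0.215]
force: [0.1, -0.6, -1.3]
width: 13.4
```

Emit:
drive_tool([
  [0,0,0,0,0,0,255],
])

```text
clock: 6.15
ee_pos: [508.5, -5.8, 127.5]
tool_rot: [-0.171, 1.57, 0.051]
force: [0.1, 0.3, -1.5]
width: 13.0
```

Emit:
drive_tool([
  [0,0,0,0,0,0,255],
])

```text
clock: 6.23
ee_pos: [508.4, -5.8, 127.5]
tool_rot: [-0.212, 1.57, 0.009]
force: [-0.3, -0.0, -0.8]
width: 13.1
```

```bash
python3 - <<'E'
from h import *
from scipy.spatial.transform import Rotation as R
a=[]
for i in range(6):
    st=manip.state();M=R.from_euler('xyz',st['tool_rot']).as_matrix();a.append(st['ee_pos'])
    b=manip.camera("side")[:,:,::-1]
print(np.array(a),np.mean(a,0),M,st['force'])
k=12;x0,y0,w,h=225,165,50,50
cv2.imwrite("pics/g6.png",cv2.resize(b[y0:y0+h,x0:x0+w],None,fx=k,fy=k,interpolation=cv2.INTER_CUBIC))
E
```

```text
[[508.40664591  -5.82515957 127.54117852]
 [508.39748148  -5.75228553 127.5307919 ]
 [508.37587376  -5.79375921 127.52055645]
 [508.3209212   -5.78694979 127.47814997]
 [508.27703983  -5.77660526 127.42712956]
 [508.2499672   -5.80668865 127.39509896]] [508.33798823  -5.79024134 127.48215089] [[ 1.85751934e-04 -2.19851199e-01  9.75533401e-01]
 [-1.60809818e-05  9.75533417e-01  2.19851205e-01]
 [-9.99999983e-01 -5.65253213e-05  1.77671795e-04]] [ 0.58950118  0.4615685  -1.70617148]
```

View pics/g6.png

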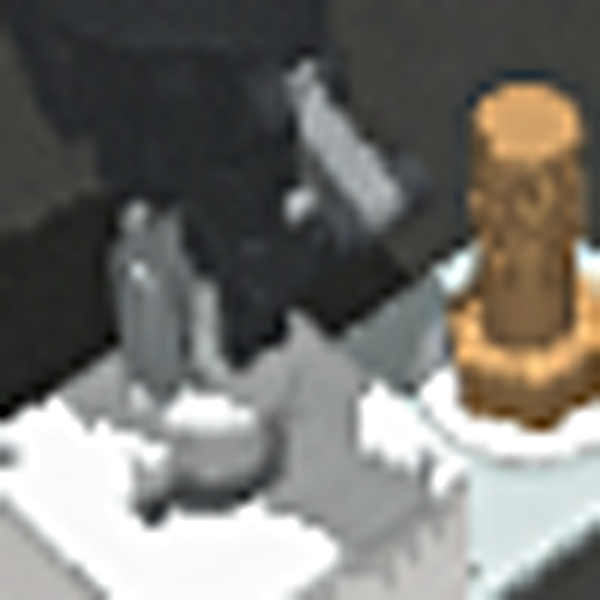

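Lug and keyway line up, with the lug at (150,480) directly over the slot end. I'll descend in steps and watch the force.

Emit:
drive_tool([
  [3,0.3,0,0,0,0,255],
  [6,0.3,0,0,0,0,255],
  [9,0.3,0,0,0,0,255],
  [12,0.3,0,0,0,0,255],
  [14,0.3,0,0,0,0,255],
  [14,0.3,0,0,0,0,255],
])

```text
clock: 7.03
ee_pos: [507.7, -5.5, 112.7]
tool_rot: [2.981, 1.57, -3.081]
force: [-0.3, 0.7, -1.4]
width: 13.2
```

Emit:
drive_tool([
  [2,0,0,0,0,0,255],
  [4,0,0,0,0,0,255],
  [6,0,0,0,0,0,255],
  [7,0,0,0,0,0,255],
  [7,0,0,0,0,0,255],
])

```text
clock: 7.45
ee_pos: [508.0, -5.5, 106.1]
tool_rot: [2.985, 1.57, -3.076]
force: [1.4, 0.2, -1.5]
width: 13.1
```

```bash
python3 - <<'E'
from h import *
st=manip.state();print(st['ee_pos'],st['force'],st['torque'])
b=manip.camera("side")[:,:,::-1]
k=12;x0,y0,w,h=225,165,50,50
cv2.imwrite("pics/g7.png",cv2.resize(b[y0:y0+h,x0:x0+w],None,fx=k,fy=k,interpolation=cv2.INTER_CUBIC))
E
```

```text
[507.98764621  -5.51593713 106.06686439] [ 1.36972851  0.16256071 -1.49118019] [-0.03081497 -0.03136792  0.02330615]
```

View pics/g7.png

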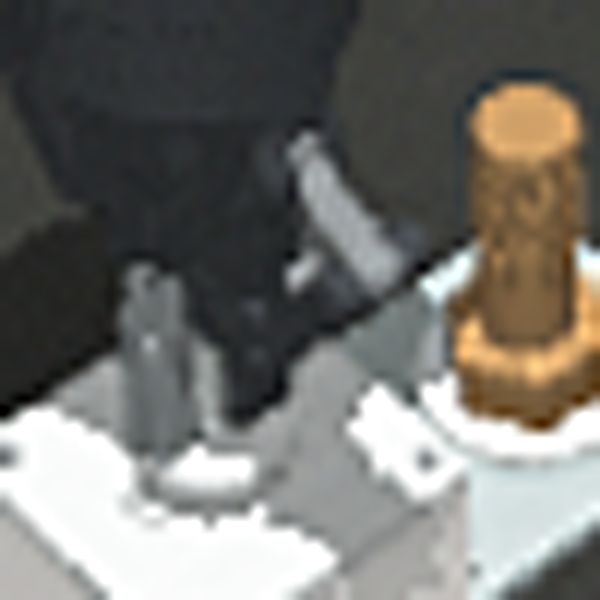

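The probe has entered cleanly: the foot is about 11 mm below the plate top and there is no contact force. Now I'll press.

Emit:
drive_tool([
  [1.5,0,0,0,0,0,255],
  [3,0,0,0,0,0,255],
  [4.5,0,0,0,0,0,255],
  [6,0,0,0,0,0,255],
  [6,0,0,0,0,0,255],
])

```text
clock: 7.92
ee_pos: [508.4, -5.5, 100.3]
tool_rot: [-0.197, 1.57, 0.024]
force: [-0.4, -0.7, 1.5]
width: 13.3
```

Emit:
drive_tool([
  [1.5,0,0,0,0,0,255],
  [3,0,0,0,0,0,255],
  [4.5,0,0,0,0,0,255],
  [4.5,0,0,0,0,0,255],
  [4.5,0,0,0,0,0,255],
])

```text
clock: 8.33
ee_pos: [508.3, -5.5, 95.9]
tool_rot: [-0.199, 1.57, 0.022]
force: [-1.0, 0.0, 5.1]
width: 13.0
```

Emit:
drive_tool([
  [1,0,0,0,0,0,255],
  [2,0,0,0,0,0,255],
  [2,0,0,0,0,0,255],
])

```text
clock: 8.58
ee_pos: [508.4, -5.5, 93.9]
tool_rot: [-0.197, 1.57, 0.025]
force: [-0.0, 0.9, 6.5]
width: 13.1
```

Emit:
drive_tool([
  [0.5,0,0,0,0,0,255],
  [1,0,0,0,0,0,255],
  [1,0,0,0,0,0,255],
])

```text
clock: 8.83
ee_pos: [508.4, -5.5, 93.5]
tool_rot: [-0.142, 1.57, 0.08]
force: [-2.4, 0.5, 11.3]
width: 12.8
```

```bash
python3 - <<'E'
from h import *
st=manip.state();print(st['ee_pos'],st['force'],st['torque'])
b=manip.camera("side")[:,:,::-1]
k=12;x0,y0,w,h=225,165,50,50
cv2.imwrite("pics/g8.png",cv2.resize(b[y0:y0+h,x0:x0+w],None,fx=k,fy=k,interpolation=cv2.INTER_CUBIC))
E
```

```text
[508.38672395  -5.47547944  93.48742714] [-2.44262825  0.48775305 11.27604393] [-0.03531042  0.6033224  -0.03065879]
```

View pics/g8.png

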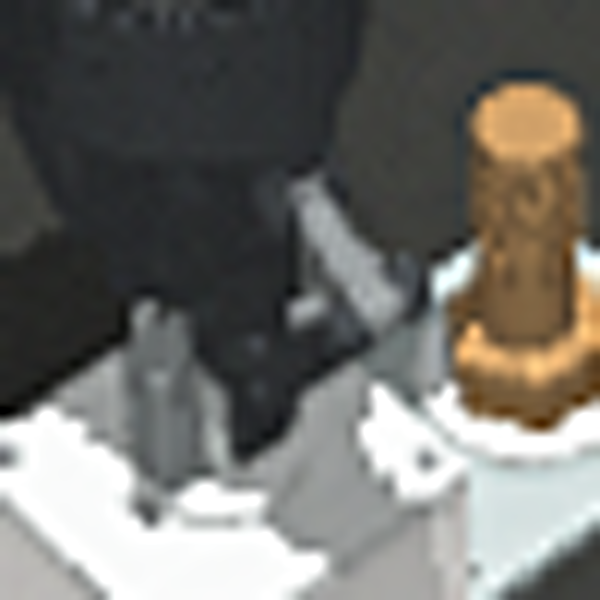

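The collar met the plate (force rose to 11 N), so the probe is home. I'll ease off 0.6 mm and twist clockwise, which is a positive turn about the tool's downward x.

Emit:
drive_tool([
  [-0.6,0,0,0,0,0,255],
  [-0.6,0,0,5,0,0,255],
  [-0.6,0,0,10,0,0,255],
  [-0.6,0,0,15,0,0,255],
  [-0.6,0,0,20,0,0,255],
  [-0.6,0,0,20,0,0,255],
])

```text
clock: 9.38
ee_pos: [508.5, -5.4, 93.7]
tool_rot: [-0.047, 1.57, -0.178]
force: [-0.9, -0.0, 6.3]
width: 13.1
```

```bash
python3 - <<'E'
from h import *
from scipy.spatial.transform import Rotation as R
st=manip.state();M=R.from_euler('xyz',st['tool_rot']).as_matrix()
print(st['ee_pos'],np.degrees(np.arctan2(M[1,1],M[0,1])),M[:,0],st['force'],st['torque'],st['joint_pos'])
E
```

```text
[508.53132258  -5.4089804   93.73436287] 82.46325865154985 [ 8.54286567e-04 -1.53999706e-04 -9.99999623e-01] [-0.9109585  -0.03637375  6.29514623] [0.04623586 0.18463054 0.0491064 ] [-0.13518325  0.53981097  0.07195554  2.01811063 -0.06657528  0.58499202
  1.42132307]
```

Emit:
drive_tool([
  [0,0,0,6,0,0,255],
  [0,0,0,12,0,0,255],
  [0,0,0,18,0,0,255],
  [0,0,0,24,0,0,255],
  [0,0,0,30,0,0,255],
  [0,0,0,36,0,0,255],
  [0,0,0,42,0,0,255],
  [0,0,0,48,0,0,255],
  [0,0,0,54,0,0,255],
  [0,0,0,58,0,0,255],
])

```text
clock: 10.22
ee_pos: [508.1, -5.9, 93.6]
tool_rot: [-0.523, 1.57, -1.667]
force: [-1.5, -1.8, 7.0]
width: 13.1
```

```bash
python3 - <<'E'
from h import *
from scipy.spatial.transform import Rotation as R
st=manip.state();M=R.from_euler('xyz',st['tool_rot']).as_matrix()
print(st['ee_pos'],np.degrees(np.arctan2(M[1,1],M[0,1])),M[:,0],st['force'],st['torque'],st['joint_pos'])
E
```

```text
[508.0714794   -5.90793242  93.58790353] 24.42384634344831 [-5.88263983e-05 -6.07572505e-04 -9.99999814e-01] [-1.53191772 -1.76065994  6.98430576] [-0.26718397  0.46233388  0.1880105 ] [-0.34383646  0.56276092  0.33896735  2.03078809 -0.31939109  0.59814293
  0.63904557]
```

Turned 78° so far, and the spring torque has risen to 0.19 N m as expected. Now small steps to the stop.

Emit:
drive_tool([
  [0,0,0,3,0,0,255],
  [0,0,0,6,0,0,255],
  [0,0,0,8,0,0,255],
  [0,0,0,8,0,0,255],
  [0,0,0,8,0,0,255],
])

```text
clock: 10.63
ee_pos: [508.0, -5.9, 93.6]
tool_rot: [-0.67, 1.57, -1.949]
force: [-1.6, -0.9, 5.9]
width: 13.0
```

```bash
cat > r.py <<'E'
from h import *
from scipy.spatial.transform import Rotation as R
st=manip.state();M=R.from_euler('xyz',st['tool_rot']).as_matrix()
print(st['clock'],st['ee_pos'],np.degrees(np.arctan2(M[1,1],M[0,1])),st['force'],st['torque'],st['width'])
E
python3 r.py
```

```text
10.6333 [507.98652641  -5.89521627  93.55830813] 16.72084881036762 [-1.60409144 -0.92405686  5.87514864] [-0.39127221  0.4837887   0.219953  ] 12.952349740368188
```

Emit:
drive_tool([
  [0,0,0,2,0,0,255],
  [0,0,0,4,0,0,255],
  [0,0,0,4,0,0,255],
])

```text
clock: 10.88
ee_pos: [507.9, -5.9, 93.5]
tool_rot: [-0.771, 1.57, -2.121]
force: [-2.1, -1.1, 6.3]
width: 13.0
```

```bash
python3 r.py
```

```text
10.8833 [507.92426079  -5.93791433  93.5279182 ] 12.626343954980559 [-2.09207302 -1.08487261  6.30362516] [-0.22165508  0.44268293  0.21797434] 12.966539963436375
```

Emit:
drive_tool([
  [0,0,0,1.5,0,0,255],
  [0,0,0,3,0,0,255],
  [0,0,0,3,0,0,255],
])

```text
clock: 11.13
ee_pos: [507.9, -5.9, 93.5]
tool_rot: [-0.786, 1.57, -2.188]
force: [-2.3, -0.9, 6.9]
width: 13.2
```

```bash
python3 r.py
```

```text
11.1333 [507.90893008  -5.90042812  93.54035234] 9.666455112691501 [-2.31136296 -0.86862402  6.88089232] [-0.27869226  0.45025289  0.32226138] 13.22618479286733
```

The torque jumped from 0.22 to 0.32 N m, so the stop is reached. I'll hold briefly, look, and check.

Emit:
drive_tool([
  [0,0,0,0,0,0,255],
  [0,0,0,0,0,0,255],
  [0,0,0,0,0,0,255],
  [0,0,0,0,0,0,255],
  [0,0,0,0,0,0,255],
])

```text
clock: 11.55
ee_pos: [507.9, -5.9, 93.5]
tool_rot: [-0.911, 1.57, -2.312]
force: [-1.9, -1.2, 7.2]
width: 12.9
```

```bash
python3 r.py; python3 - <<'E'
from h import *
b=manip.camera("side")[:,:,::-1]
cv2.imwrite("pics/s9.png",b)
k=10;x0,y0,w,h=215,150,70,60
cv2.imwrite("pics/g9.png",cv2.resize(b[y0:y0+h,x0:x0+w],None,fx=k,fy=k,interpolation=cv2.INTER_CUBIC))
E
```

```text
11.55 [507.88286413  -5.92010719  93.5272718 ] 9.735587761169603 [-1.93283895 -1.16906144  7.15450573] [-0.33094466  0.47708709  0.21295808] 12.872581105957076
```

View pics/g9.png

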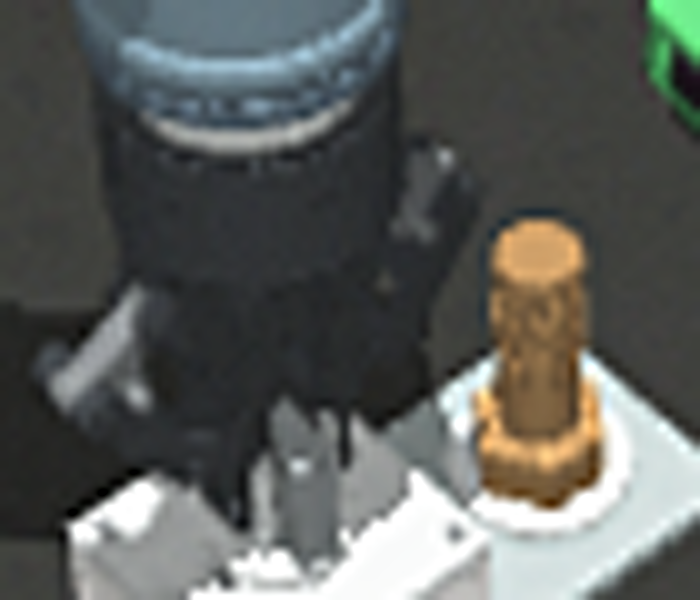

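View pics/s9.png

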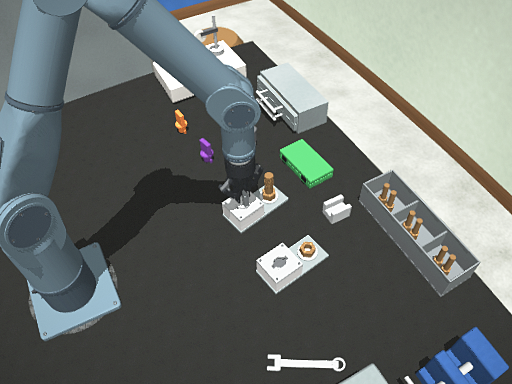

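The bolt is standing untouched at (268,186) and the probe is turned and held. The single torque peak did not repeat, so I'll nudge a little further to confirm the stop.

Emit:
drive_tool([
  [0,0,0,1.5,0,0,255],
  [0,0,0,3,0,0,255],
  [0,0,0,3,0,0,255],
  [0,0,0,3,0,0,255],
])

```text
clock: 11.93
ee_pos: [507.9, -5.9, 93.5]
tool_rot: [-0.68, 1.57, -2.132]
force: [-1.7, -1.0, 6.4]
width: 13.0
```

```bash
python3 - <<'E'
from h import *
for i in range(5):
    st=manip.state();print(st['ee_pos'],st['force'],st['torque'],st['tool_rot']);manip.camera("side")
E
python3 r.py
```

```text
[507.8755788   -5.87664154  93.53165103] [-1.68024493 -0.97698179  6.43341712] [-0.35162623  0.4809758   0.86198407] [-0.68034549  1.56966598 -2.1315582 ]
[507.85203176  -5.87918625  93.5139783 ] [-1.88964198 -1.65201148  7.00981766] [-0.35053477  0.5208708   0.86324696] [-0.6968504   1.56966414 -2.14798208]
[507.87440424  -5.86936978  93.53592754] [-2.10777158 -0.669828    5.13584   ] [-0.37731603  0.49225946  0.84950114] [-0.7048831   1.56972131 -2.15600064]
[507.89138088  -5.86791842  93.53663573] [-0.72962454 -2.02925038  5.72389373] [-0.40120004  0.50042755  0.83925392] [-0.66687383  1.56974614 -2.118001  ]
[507.877386    -5.86060256  93.540914  ] [-1.65172775 -1.55970881  5.64668268] [-0.35493174  0.49280354  0.85712612] [-0.66593416  1.56975948 -2.11703166]
12.1833 [507.85890261  -5.86771352  93.52899529] 6.855153732390014 [-1.90098481 -0.48517445  6.23059987] [-0.39067244  0.47655945  0.8958538 ] 13.096828575527168
```

The torque is steady at 0.86 N m, so the probe is firmly on the stop. I'll ease off 1.5° to lighten the load and hand in.

Emit:
drive_tool([
  [0,0,0,-1.5,0,0,255],
  [0,0,0,-1.5,0,0,255],
  [0,0,0,-1.5,0,0,255],
  [0,0,0,-1.5,0,0,255],
])

```text
clock: 12.52
ee_pos: [507.9, -5.9, 93.5]
tool_rot: [-0.742, 1.57, -2.168]
force: [-1.8, -0.7, 6.9]
width: 12.7
```

```bash
python3 r.py; python3 -c "
from station import manip
print(manip.job_done())"
```

```text
12.5167 [507.91015505  -5.89667237  93.53926392] 8.291627451234957 [-1.77489616 -0.73185613  6.92023854] [-0.31847018  0.47368739  0.54345771] 12.708039748629988
the job is handed in; nothing more can be done
None
```

The grey probe is in the bolt's station (B, the left-hand one), pressed home, turned clockwise to its stop and still gripped. I handed the job in at about 12.5 s; no verdict is reported.

**Last checks:**
- **Seating:** the collar met the plate, shown by a force jump to 11 N, and I then eased off 0.6 mm. The upward force at hand-in was about 7 N, which puts the turntable roughly 9 mm down. I worked this out from force and tool height, since the joint itself can't be read.
- **Turn:** the gripper turned about 94.5° from the insertion pose, and the stop was confirmed by a steady 0.86 N m. I eased back 1.5°, leaving 0.54 N m, which is still above the spring's 0.23 N m.
- **Grip:** the fingers are 12.7 mm apart on the 14 mm slab, with the grip force set at 80 N and the tool vertical.
- **Other objects:** in the last side picture the bolt still stands on its pad and the nut is on its own. The other things in view look unmoved; I judged this by eye and did not measure it.

**Checks that disagreed:**
- **Stop:** a first torque rise to 0.32 N m looked like the stop but did not repeat, so I turned further until it was clear.
- **Probe position:** the side camera placed the probe about 4 mm off the top camera's estimate before the grasp. I used the top view, and the probe went into the socket without touching the sides.
- **Top view:** the arm blocked the top camera over the station, so everything after the lift was checked from the side camera and the force readings only.

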